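# Find the full paint carton by its weight

### The job

Three identical white paint cartons stand on the shop counter, but only one still has its jar of paint inside. Find the full one by feeling its weight, then set it gently down, upright, well inside the green tray, and leave the two empty cartons standing upright on the counter.

Things in the scene. Friction and masses are not known exactly. Their poses are not given: they have to be found in the camera images.
- carton_a: closed rigid white carton, orange band, small orange square on top, 50 x 50 mm, 85 mm tall, upright; all three look alike. Origin: centre of its underside, z up, x and y square to its side faces. One of the three holds a glass jar of paint (300 to 420 g in all, 3 to 4 N on the wrist), the other two are empty (about 40 g, 0.4 N); which one changes with each start, whatever its name
- carton_b: closed rigid white carton, orange band, small orange square on top, 50 x 50 mm, 85 mm tall, upright; all three look alike. Origin: centre of its underside, z up, x and y square to its side faces. One of the three holds a glass jar of paint (300 to 420 g in all, 3 to 4 N on the wrist), the other two are empty (about 40 g, 0.4 N); which one changes with each start, whatever its name
- carton_c: closed rigid white carton, orange band, small orange square on top, 50 x 50 mm, 85 mm tall, upright; all three look alike. Origin: centre of its underside, z up, x and y square to its side faces. One of the three holds a glass jar of paint (300 to 420 g in all, 3 to 4 N on the wrist), the other two are empty (about 40 g, 0.4 N); which one changes with each start, whatever its name
- tray: low open green plastic tray fixed to the counter, 150 x 150 mm outside, walls 5 mm thick and 20 mm high, its inner floor 5 mm above the counter. Origin at the centre of its underside, z up, x and y along its sides

How it is judged (in metres and radians):
At the end, for the whole second after the job is handed in: The full carton stands in the green tray, its centre within 50 mm of the tray's centre, upright within 10 degrees, its weight (more than 1.5 N) borne by the tray; the other two cartons stand on the counter, upright within 10 degrees and more than 90 mm from the tray's centre; all are at rest (((horizontal distance between carton_a and tray below 0.05 m and contact force between carton_a and tray above 1.5 N and angle between each of carton_a, carton_b, carton_c's own z axis and vertical below 0.175 rad and horizontal distance between each of carton_b, carton_c and tray above 0.09 m and height (world z) of each of carton_b, carton_c below 0.01 m and linear speed of each of carton_a, carton_b, carton_c below 0.02 m/s) or (horizontal distance between carton_b and tray below 0.05 m and contact force between carton_b and tray above 1.5 N and angle between each of carton_b, carton_a, carton_c's own z axis and vertical below 0.175 rad and horizontal distance between each of carton_a, carton_c and tray above 0.09 m and height (world z) of each of carton_a, carton_c below 0.01 m and linear speed of each of carton_a, carton_b, carton_c below 0.02 m/s) or (horizontal distance between carton_c and tray below 0.05 m and contact force between carton_c and tray above 1.5 N and angle between each of carton_c, carton_a, carton_b's own z axis and vertical below 0.175 rad and horizontal distance between each of carton_a, carton_b and tray above 0.09 m and height (world z) of each of carton_a, carton_b below 0.01 m and linear speed of each of carton_a, carton_b, carton_c below 0.02 m/s))); the robot touches nothing.
It fails at once if a carton is dropped (falls freely at more than 0.8 m/s, about 30 mm) ((linear speed of carton_a above 0.8 m/s and contact force between the fingers and carton_a below 0.1 N) or (linear speed of carton_b above 0.8 m/s and contact force between the fingers and carton_b below 0.1 N) or (linear speed of carton_c above 0.8 m/s and contact force between the fingers and carton_c below 0.1 N)).
It fails at once if a carton is knocked over (angle between any of carton_a, carton_b, carton_c's own z axis and vertical above 0.8 rad).
It also fails if it takes over 64 s, if anything falls off the work surface, if the arm or the gripper's body presses on something with over 40 N, if the wrist force passes 120 N, or if a joint passes its speed limit or range.

### The arm

A 6-joint arm with a two-finger parallel gripper is mounted at the origin on the work surface. World frame = base frame: x ahead of the robot, y to its left, z up, the work surface at z = 0. Lengths are in mm, angles in rad, forces in N, time in s.
With the tool pointing down it reaches from about 425 to 950 mm from the base axis. Payload 14.7 kg.
Tool frame: the origin (TCP) lies between the finger pads; the fingertips stand 17 mm ahead of it and the grasp point (between the pads) lies 2 mm behind it; z points along the fingers, y is the line along which they close (so a half turn about z gives the same grasp; the last joint's range is limited). The gripper opens to 85 mm and grips with 20 to 120 N. Pads are 22 mm wide; open, the fingers measure 114 mm over their backs; the gripper's body (76 mm by 85 mm) begins 54 mm behind the grasp point. The pads swing forward as they close: fully open they stand 13 mm farther back than shut.
Start: joints at [1.076, 0.48, 1.596, -0, 1.065, -0.047], TCP at [281.415, 585.916, 219.797] pointing down, gripper open.
Joint ranges: [-2.75, 2.75], [-0.82, 2.05], [0.23, 2.67], [-1.56, 4.7], [0.09, 2.69], [-2.92, 2.92]. Speed limits (rad/s): [1.89, 1.89, 2.39, 3.01, 3.01, 3.01].

### API

Orientations are given as a rotation vector (axis times angle).
In Python, from plant import robot, cams gives the robot as it stands.
- The arm moves only by the tool move_arm, never from a script. Its argument "motion" is a list of rows, each an object of numbers: "dx", "dy", "dz": the shift along the tool's x, y, z in units of 50 mm (1.0 is 50 mm); "wx", "wy", "wz": the turn, a rotation vector about the tool's x, y, z in units of 5 degrees (1.0 is 5 degrees); "gripper": the closure, from -1 (fully open) to 1 (shut). A call has 1 to 12 rows; each row shifts and turns the commanded pose from where the row before left it, along the tool's axes as they then stand; what a row does not reach is not made up. A row lasts 1/10 s, in which the tool goes at most 50 mm and 8.59 degrees, less where a joint would pass 70% of its speed; a pose out of reach is approached as far as the arm can. A call is refused whole if a number of a shift passes 1 or a number of a turn 1, either way. A call with a gripper value outside its range is refused whole. The fingers move at their own pace and stop on an object; "newtons" is the grip in N (left out, the last holds). Time passes only in rows, so rows that do not move let the fingers close. It gives the time, the measured TCP pose, the force, the opening and the grip force at its end, in the units of the state.
- robot.read_state(): the state, without advancing time (a new reading comes with each control period).
- cams.grab_frame(name): name is "side" or "top"; returns a dict with "img" (400x640x3 uint8, red, green, blue), "K" (3x3 intrinsics, pixels), "distortion" ([k1, k2, p1, p2, k3] as OpenCV has them; the pictures are not rectified), "rvec" (rotation vector, rad) and "tvec" (3), from world to camera coordinates, as OpenCV has them. Camera axes: x right, y down, z forward; pixel columns grow to the right and rows downward; lengths in mm; the calibration is good to about 2 mm. A picture is of the moment at which its call begins. There is no depth.
- robot.close_job(): hands the job in; it is judged then, once.
The state is a dict: "t": time; "joints": joint angles; "joint_vel": joint speeds; "joint_torque": joint torques, N m; "position": TCP position; "tool_rot": TCP orientation; "contact_force": force on the tool from outside, world axes, zero at the start; "moment": the same for the moment, N m; "opening": finger opening in mm; "gripper_force": force on a finger pad.
Only numpy, scipy, OpenCV 4.12 (cv2) and the standard library are available. Lean on these libraries where they do the work, as an engineer would, in place of code of your own. Each camera call takes 0.05 s, during which the arm holds its last target. There are 200 camera calls.

## Working session

There is one attempt and no reset: what is moved stays moved. The work goes in short steps, Python scripts to look and compute and a tool call to move; the robot and the scene stay as the last step left them, time stands still between calls to the robot, and variables do not carry over. Pictures are saved under pics/ and viewed, at most 10 in all, crops included, and the job is handed in when it is done.

Besides the shell and the picture viewer there is one more tool, called after ">>>" by a JSON object that holds its "name" and its "arguments", one argument or row to a line. move_arm: Moves the arm, as the interface text tells. Its arguments: {"type":"object","properties":{"motion":{"type":"array","items":{"type":"object","properties":{"dx":{"type":"number"},"dy":{"type":"number"},"dz":{"type":"number"},"wx":{"type":"number"},"wy":{"type":"number"},"wz":{"type":"number"},"gripper":{"type":"number"}}}},"newtons":{"type":"number"}},"required":["motion"]}

```bash
mkdir -p pics
cat > h.py <<'E'
import numpy as np, cv2
from plant import robot, cams
def grab(n):
    f=cams.grab_frame(n); f['img']=np.asarray(f['img']); return f
def ray(f,uv,z):
    K=np.array(f['K'],float);d=np.array(f['distortion'],float)
    p=cv2.undistortPoints(np.array(uv,float).reshape(-1,1,2),K,d).reshape(-1,2)
    R=cv2.Rodrigues(np.array(f['rvec'],float))[0];t=np.array(f['tvec'],float).ravel()
    c=-R.T@t; D=np.c_[p,np.ones(len(p))]@R
    return c+D*((z-c[2])/D[:,2])[:,None]
def blobs(f,lo,hi,amin=20):
    h=cv2.cvtColor(f['img'],cv2.COLOR_RGB2HSV)
    m=cv2.inRange(h,np.array(lo),np.array(hi))
    cs,_=cv2.findContours(m,cv2.RETR_EXTERNAL,cv2.CHAIN_APPROX_NONE)
    return [c for c in cs if cv2.contourArea(c)>amin]
E
python3 - <<'E'
from h import *
s=robot.read_state();print(s)
for n in('top','side'):
    f=grab(n);cv2.imwrite(f'pics/{n}0.png',f['img'][:,:,::-1])
    if n=='top':
        for nm,lo,hi,z in(('or',(5,120,100),(25,255,255),85),('gr',(40,80,40),(90,255,255),20)):
            for c in blobs(f,lo,hi):
                r=cv2.minAreaRect(c);P=ray(f,cv2.boxPoints(r),z)
                e=P[1]-P[0];print(nm,r,ray(f,[r[0]],z)[0].round(1),[round(float(np.linalg.norm(P[i]-P[i-1])),1) for i in(1,2)],np.degrees(np.arctan2(e[1],e[0]))%90)
E
```

```text
{'t': 0.0, 'joints': array([ 1.07638834e+00,  4.80809124e-01,  1.59685982e+00, -1.01254616e-05,
        1.06509712e+00, -4.65760184e-02]), 'joint_vel': array([-1.51200164e-06,  7.74370516e-04, -6.88461414e-04, -9.85667735e-04,
       -5.20733698e-04, -4.12535554e-04]), 'joint_torque': array([-1.09941047e-03, -9.50672150e+01, -4.30191350e+01, -6.06051708e-05,
        1.26939733e-02, -8.53710412e-05]), 'position': array([281.23057578, 585.55014329, 219.19237503]), 'tool_rot': array([-6.97513842e-01, -3.06286783e+00,  1.77970389e-03]), 'contact_force': array([ 0.1160295 ,  0.46039291, -0.01887549]), 'moment': array([ 0.03076328,  0.04574934, -0.00352578]), 'gripper_force': 0.0, 'opening': 85.5184133703888}
or ((587.4199829101562, 319.44000244140625), (8.0, 11.80000114440918), 36.869895935058594) [ 217.6 -604.2   85. ] [26.6, 16.9] 49.00972989139579
or ((574.664306640625, 318.3841857910156), (65.43498229980469, 90.78205871582031), 81.38435363769531) [ 220.5 -576.4   85. ] [203.2, 140.8] 7.088065320812589
or ((466.0, 205.0), (10.0, 10.0), 90.0) [ 479.2 -351.1   85. ] [22.8, 22.9] 88.44667
[... 572 characters left out ...]
.2551155090332) [741.6 205.   85. ] [40.1, 26.4] 29.55727021945775
or ((557.7991943359375, 106.47262573242188), (5.674755096435547, 47.92015075683594), 7.765166282653809) [ 702.4 -576.2   85. ] [113.9, 13.1] 78.60004811471248
gr ((257.80743408203125, 184.41830444335938), (61.94164276123047, 63.064449310302734), 86.42366790771484) [547.3 129.6  20. ] [153.2, 151.8] 2.2937348491602876
gr ((566.98681640625, 108.43002319335938), (6.395358562469482, 47.785037994384766), 7.765166282653809) [ 716.2 -638.4   20. ] [121.2, 15.7] 78.5149631167525
gr ((530.1439208984375, 102.52116394042969), (6.780019760131836, 47.95481872558594), 8.365886688232422) [ 733.8 -548.7   20. ] [121.9, 16.7] 78.2786842950637
```

View pics/top0.png

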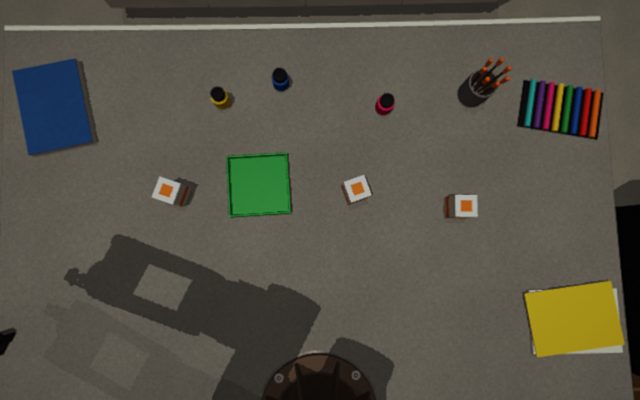

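View pics/side0.png

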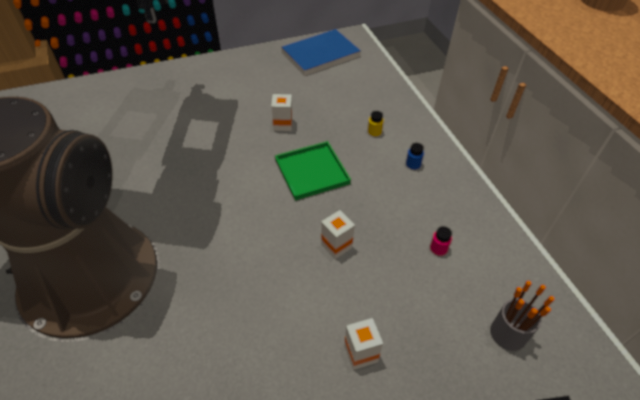

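The top view shows the tray near px (258,185) and the cartons' orange squares at (166,190), (357,188) and (466,205). The side view confirms that all three stand upright and apart. Next I'll refine yaw and centres from the white tops.

```bash
cat >> h.py <<'E'
from scipy.spatial.transform import Rotation as Ro
def go(p,yaw=None):
    """yaw: world direction (deg) of tool y, modulo 180; prints shift in tool axes after turn, units of moves"""
    s=robot.read_state();R=Ro.from_rotvec(s['tool_rot']).as_matrix();pos=np.array(s['position'])
    w=0
    if yaw is not None:
        cur=np.degrees(np.arctan2(R[1,1],R[0,1])); d=(yaw-cur+90)%180-90   # world ccw
        w=-d/5; R=Ro.from_euler('z',d,degrees=True).as_matrix()@R
    print('t',round(s['t'],2),'pos',pos.round(1),'tool z',R[:,2].round(3),'j6',round(s['joints'][5],2),'F',np.round(s['contact_force'],2),'open',round(s['opening'],1))
    print('wz units',round(w,2),'shift units x,y,z',(R.T@(np.array(p)-pos)/50).round(2))
def cartons(f):
    out=[]
    for c in blobs(f,(0,0,125),(180,60,255),150):
        r=cv2.minAreaRect(c)
        if max(r[1])>45 or min(r[1])<12: continue
        P=ray(f,cv2.boxPoints(r),85);e=P[1]-P[0]
        out.append((P.mean(0).round(1),[round(float(np.linalg.norm(P[i]-P[i-1])),1) for i in(1,2)],round(np.degrees(np.arctan2(e[1],e[0]))%90,1)))
    return out
E
python3 - <<'E'
from h import *
f=grab('top')
for c in cartons(f):print(c)
g=grab('side')
for c in blobs(g,(5,120,100),(25,255,255),20):
    r=cv2.minAreaRect(c); 
    if max(r[1])<30: print('side',np.round(r[0]),ray(g,[r[0]],85)[0].round(1))
go((532,329,160),70)
E
```

```text
(array([ 478.2, -351.1,   85. ]), [50.3, 48.0], np.float64(88.4))
(array([531.5, 328.7,  85. ]), [51.1, 51.0], np.float64(69.8))
(array([ 524.7, -103.9,   85. ]), [50.4, 50.9], np.float64(18.2))
side [364. 334.] [ 477.3 -351.    85. ]
side [534. 310.] [ 789.1 -411.7   85. ]
side [521. 302.] [ 777.7 -388.4   85. ]
side [548. 304.] [ 820.5 -409.3   85. ]
side [540. 289.] [ 827.5 -378.4   85. ]
side [523. 288.] [ 798.5 -365.3   85. ]
side [342. 246.] [ 510.3 -163.6   85. ]
side [338. 223.] [ 523.6 -105.    85. ]
side [282. 122.] [505.8 241.4  85. ]
side [375. 126.] [723.  149.4  85. ]
side [281. 100.] [530.5 326.2  85. ]
t 0.2 pos [281.3 585.7 219.4] tool z [-0.    -0.001 -1.   ] j6 -0.05 F [ 1.29  0.4  -0.47] open 84.9
wz units -1.13 shift units x,y,z [-6.47 -3.11  1.19]
```

>>> {"name": "move_arm", "arguments": {
  "motion": [
    {"wz": -0.57},
    {"wz": -0.57},
    {"dx": -0.8, "dy": -0.39},
    {"dx": -0.81, "dy": -0.39, "dz": 0.2},
    {"dx": -0.81, "dy": -0.39, "dz": 0.2},
    {"dx": -0.81, "dy": -0.39, "dz": 0.2},
    {"dx": -0.81, "dy": -0.39, "dz": 0.2},
    {"dx": -0.81, "dy": -0.39, "dz": 0.2},
    {"dx": -0.81, "dy": -0.39, "dz": 0.2},
    {"dx": -0.81, "dy": -0.38},
    {},
    {}
  ],
  "newtons": 30
}}

```text
validation failed for argument at $.mo...
```

```bash
python3 -c "
from h import *
go((531.3,328,48),69.8)"
```

```text
t 0.2 pos [281.3 585.7 219.4] tool z [-0.    -0.001 -1.   ] j6 -0.05 F [ 1.29  0.4  -0.47] open 84.9
wz units -1.09 shift units x,y,z [-6.47 -3.11  3.43]
```

>>> {"name": "move_arm", "arguments": {
  "motion": [
    {"wz": -0.57},
    {"wz": -0.57},
    {"dx": -0.8, "dy": -0.39},
    {"dx": -0.81, "dy": -0.39, "dz": 0.2},
    {"dx": -0.81, "dy": -0.39, "dz": 0.2},
    {"dx": -0.81, "dy": -0.39, "dz": 0.2},
    {"dx": -0.81, "dy": -0.39, "dz": 0.2},
    {"dx": -0.81, "dy": -0.39, "dz": 0.2},
    {"dx": -0.81, "dy": -0.39, "dz": 0.2},
    {"dx": -0.81, "dy": -0.38},
    {"dx": 0},
    {"dx": 0}
  ],
  "newtons": 30
}}

```text
validation failed for argument at $.mo...
```

```bash
python3 -c "
from h import *
go((531.3,328,48),69.8)"
```

```text
t 0.2 pos [281.3 585.7 219.4] tool z [-0.    -0.001 -1.   ] j6 -0.05 F [ 1.29  0.4  -0.47] open 84.9
wz units -1.09 shift units x,y,z [-6.47 -3.11  3.43]
```

Still refused, so I'll try a single full row to learn the format.

>>> {"name": "move_arm", "arguments": {
  "motion": [
    {"dx": 0, "dy": 0, "dz": 0, "wx": 0, "wy": 0, "wz": -0.5, "gripper": -1},
    {"dx": 0, "dy": 0, "dz": 0, "wx": 0, "wy": 0, "wz": -0.6, "gripper": -1}
  ],
  "newtons": 30
}}

```text
t: 0.4
position: [281.4, 585.8, 219.6]
tool_rot: [-0.547, -3.093, 0.001]
contact_force: [0.6, 0.2, -0.6]
opening: 85.5
gripper_force: 0.0
```

>>> {"name": "move_arm", "arguments": {
  "motion": [
    {"dx": -0.8, "dy": -0.4, "dz": 0, "wx": 0, "wy": 0, "wz": 0, "gripper": -1},
    {"dx": -0.8, "dy": -0.4, "dz": 0.2, "wx": 0, "wy": 0, "wz": 0, "gripper": -1},
    {"dx": -0.8, "dy": -0.4, "dz": 0.2, "wx": 0, "wy": 0, "wz": 0, "gripper": -1},
    {"dx": -0.8, "dy": -0.4, "dz": 0.2, "wx": 0, "wy": 0, "wz": 0, "gripper": -1},
    {"dx": -0.8, "dy": -0.4, "dz": 0.2, "wx": 0, "wy": 0, "wz": 0, "gripper": -1},
    {"dx": -0.8, "dy": -0.4, "dz": 0.2, "wx": 0, "wy": 0, "wz": 0, "gripper": -1},
    {"dx": -0.8, "dy": -0.4, "dz": 0.2, "wx": 0, "wy": 0, "wz": 0, "gripper": -1},
    {"dx": -0.8, "dy": -0.3, "dz": 0, "wx": 0, "wy": 0, "wz": 0, "gripper": -1},
    {"dx": 0, "dy": 0, "dz": 0, "wx": 0, "wy": 0, "wz": 0, "gripper": -1}
  ]
}}

```text
t: 1.3
position: [531.9, 326.7, 159.4]
tool_rot: [0.555, 3.091, -0.001]
contact_force: [-0.4, 1.1, -0.1]
opening: 85.3
gripper_force: 0.0
```

```bash
python3 -c "
from h import *
go((531.3,328,48),69.8)"
```

```text
t 1.3 pos [531.9 326.7 159.4] tool z [ 0.001 -0.001 -1.   ] j6 -0.71 F [-0.36  1.11 -0.05] open 85.3
wz units -0.03 shift units x,y,z [0.02 0.02 2.23]
```

>>> {"name": "move_arm", "arguments": {
  "motion": [
    {"dx": 0, "dy": 0, "dz": 0.5, "wx": 0, "wy": 0, "wz": 0, "gripper": -1},
    {"dx": 0, "dy": 0, "dz": 0.6, "wx": 0, "wy": 0, "wz": 0, "gripper": -1},
    {"dx": 0, "dy": 0, "dz": 0.5, "wx": 0, "wy": 0, "wz": 0, "gripper": -1},
    {"dx": 0, "dy": 0, "dz": 0.4, "wx": 0, "wy": 0, "wz": 0, "gripper": -1},
    {"dx": 0, "dy": 0, "dz": 0.2, "wx": 0, "wy": 0, "wz": 0, "gripper": -1},
    {"dx": 0, "dy": 0, "dz": 0, "wx": 0, "wy": 0, "wz": 0, "gripper": 1},
    {"dx": 0, "dy": 0, "dz": 0, "wx": 0, "wy": 0, "wz": 0, "gripper": 1},
    {"dx": 0, "dy": 0, "dz": 0, "wx": 0, "wy": 0, "wz": 0, "gripper": 1},
    {"dx": 0, "dy": 0, "dz": 0, "wx": 0, "wy": 0, "wz": 0, "gripper": 1},
    {"dx": 0, "dy": 0, "dz": 0, "wx": 0, "wy": 0, "wz": 0, "gripper": 1},
    {"dx": 0, "dy": 0, "dz": 0, "wx": 0, "wy": 0, "wz": 0, "gripper": 1}
  ],
  "newtons": 30
}}

```text
t: 2.4
position: [529.2, 330.7, 51.0]
tool_rot: [0.55, 3.092, 0.002]
contact_force: [-1.0, 1.5, 8.7]
opening: 49.3
gripper_force: 33.1
```

>>> {"name": "move_arm", "arguments": {
  "motion": [
    {"dx": 0, "dy": 0, "dz": -0.2, "wx": 0, "wy": 0, "wz": 0, "gripper": 1},
    {"dx": 0, "dy": 0, "dz": -0.2, "wx": 0, "wy": 0, "wz": 0, "gripper": 1},
    {"dx": 0, "dy": 0, "dz": 0, "wx": 0, "wy": 0, "wz": 0, "gripper": 1},
    {"dx": 0, "dy": 0, "dz": 0, "wx": 0, "wy": 0, "wz": 0, "gripper": 1},
    {"dx": 0, "dy": 0, "dz": 0, "wx": 0, "wy": 0, "wz": 0, "gripper": 1},
    {"dx": 0, "dy": 0, "dz": 0, "wx": 0, "wy": 0, "wz": 0, "gripper": 1}
  ]
}}

```text
t: 3.0
position: [528.2, 330.0, 69.4]
tool_rot: [-0.55, -3.093, 0.001]
contact_force: [-0.0, -0.5, -2.7]
opening: 49.6
gripper_force: 32.2
```

Run:
```python
from h import *
F=[]
for i in range(6):
    F.append(robot.read_state()['contact_force']); f=grab('side')
print(np.round(F,2)); cv2.imwrite('pics/s1.png',f['img'][:,:,::-1]); go((531.3,328,48),69.8)
```

```text
[[-0.01 -0.5  -2.66]
 [-0.67  0.03 -2.81]
 [ 0.62  0.29 -3.21]
 [-0.41 -0.49 -3.47]
 [-0.03  0.08 -3.67]
 [ 0.43  0.15 -2.54]]
t 3.3 pos [528.4 330.1  69.7] tool z [-0. -0. -1.] j6 -0.71 F [-0.25 -0.37 -3.38] open 49.7
wz units 0.01 shift units x,y,z [-0.07 -0.02  0.43]
```

View pics/s1.png

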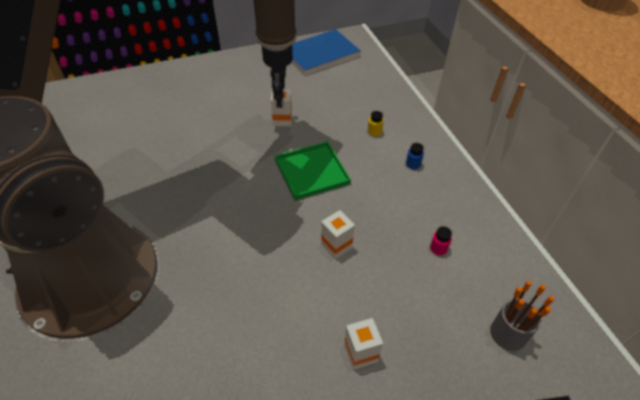

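The picture shows the first carton held and lifted at about px (282,110). The mean vertical force is about -3.1 N, which makes it the full carton, so I'll carry it to the tray.

```bash
python3 -c "
from h import *
go((547.3,129.6,115))"
```

```text
t 3.3 pos [528.4 330.1  69.7] tool z [-0. -0. -1.] j6 -0.71 F [-0.25 -0.37 -3.38] open 49.7
wz units 0 shift units x,y,z [-1.74 -3.63 -0.91]
```

>>> {"name": "move_arm", "arguments": {
  "motion": [
    {"dx": 0, "dy": 0, "dz": -0.2, "wx": 0, "wy": 0, "wz": 0, "gripper": 1},
    {"dx": 0, "dy": 0, "dz": -0.4, "wx": 0, "wy": 0, "wz": 0, "gripper": 1},
    {"dx": 0, "dy": -0.1, "dz": -0.3, "wx": 0, "wy": 0, "wz": 0, "gripper": 1},
    {"dx": -0.1, "dy": -0.3, "dz": 0, "wx": 0, "wy": 0, "wz": 0, "gripper": 1},
    {"dx": -0.3, "dy": -0.5, "dz": 0, "wx": 0, "wy": 0, "wz": 0, "gripper": 1},
    {"dx": -0.3, "dy": -0.6, "dz": 0, "wx": 0, "wy": 0, "wz": 0, "gripper": 1},
    {"dx": -0.3, "dy": -0.6, "dz": 0, "wx": 0, "wy": 0, "wz": 0, "gripper": 1},
    {"dx": -0.3, "dy": -0.6, "dz": 0, "wx": 0, "wy": 0, "wz": 0, "gripper": 1},
    {"dx": -0.2, "dy": -0.5, "dz": 0, "wx": 0, "wy": 0, "wz": 0, "gripper": 1},
    {"dx": -0.2, "dy": -0.4, "dz": 0, "wx": 0, "wy": 0, "wz": 0, "gripper": 1},
    {"dx": 0, "dy": 0, "dz": 0, "wx": 0, "wy": 0, "wz": 0, "gripper": 1},
    {"dx": 0, "dy": 0, "dz": 0, "wx": 0, "wy": 0, "wz": 0, "gripper": 1}
  ]
}}

```text
t: 4.5
position: [545.8, 130.8, 114.6]
tool_rot: [-0.552, -3.092, 0.0]
contact_force: [0.2, 0.0, -3.6]
opening: 49.7
gripper_force: 32.6
```

Run:
```python
from h import *
F=[]
for i in range(4):
    F.append(robot.read_state()['contact_force']); f=grab('side')
print(np.mean(F,0)); cv2.imwrite('pics/s2.png',f['img'][:,:,::-1]); go((547.3,129.6,56))
```

```text
[ 0.11067678  0.29744015 -3.39165839]
t 4.7 pos [545.9 132.4 114.7] tool z [-0.  0. -1.] j6 -1.04 F [-0.23  0.22 -3.03] open 49.0
wz units 0 shift units x,y,z [-0.04 -0.04  1.17]
```

View pics/s2.png

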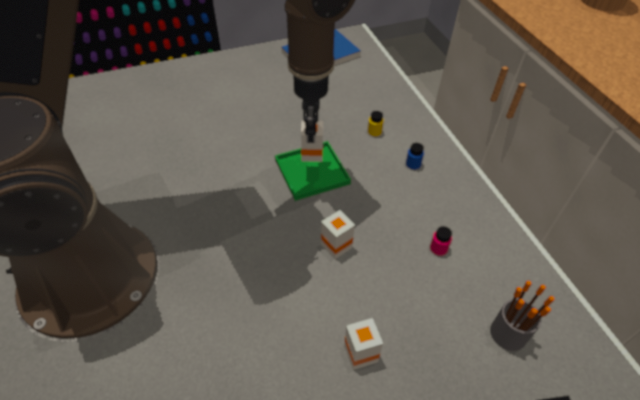

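The carton hangs upright over the tray at about px (312,145). Next is a slow descent.

>>> {"name": "move_arm", "arguments": {
  "motion": [
    {"dx": 0, "dy": 0, "dz": 0.2, "wx": 0, "wy": 0, "wz": 0, "gripper": 1},
    {"dx": 0, "dy": 0, "dz": 0.3, "wx": 0, "wy": 0, "wz": 0, "gripper": 1},
    {"dx": 0, "dy": 0, "dz": 0.2, "wx": 0, "wy": 0, "wz": 0, "gripper": 1},
    {"dx": 0, "dy": 0, "dz": 0.2, "wx": 0, "wy": 0, "wz": 0, "gripper": 1},
    {"dx": 0, "dy": 0, "dz": 0.1, "wx": 0, "wy": 0, "wz": 0, "gripper": 1},
    {"dx": 0, "dy": 0, "dz": 0.05, "wx": 0, "wy": 0, "wz": 0, "gripper": 1},
    {"dx": 0, "dy": 0, "dz": 0.05, "wx": 0, "wy": 0, "wz": 0, "gripper": 1},
    {"dx": 0, "dy": 0, "dz": 0, "wx": 0, "wy": 0, "wz": 0, "gripper": 1},
    {"dx": 0, "dy": 0, "dz": 0, "wx": 0, "wy": 0, "wz": 0, "gripper": 1}
  ]
}}

```text
t: 5.6
position: [546.4, 131.9, 60.1]
tool_rot: [0.55, 3.093, 0.0]
contact_force: [0.9, -0.2, -3.0]
opening: 49.8
gripper_force: 32.6
```

>>> {"name": "move_arm", "arguments": {
  "motion": [
    {"dx": 0, "dy": 0, "dz": 0.04, "wx": 0, "wy": 0, "wz": 0, "gripper": 1},
    {"dx": 0, "dy": 0, "dz": 0.02, "wx": 0, "wy": 0, "wz": 0, "gripper": 1},
    {"dx": 0, "dy": 0, "dz": 0, "wx": 0, "wy": 0, "wz": 0, "gripper": 1},
    {"dx": 0, "dy": 0, "dz": 0, "wx": 0, "wy": 0, "wz": 0, "gripper": 1}
  ]
}}

```text
t: 6.0
position: [546.2, 131.9, 56.8]
tool_rot: [-0.55, -3.093, 0.0]
contact_force: [0.1, -0.0, -2.6]
opening: 49.5
gripper_force: 32.6
```

>>> {"name": "move_arm", "arguments": {
  "motion": [
    {"dx": 0, "dy": 0, "dz": 0.02, "wx": 0, "wy": 0, "wz": 0, "gripper": 1},
    {"dx": 0, "dy": 0, "dz": 0.02, "wx": 0, "wy": 0, "wz": 0, "gripper": 1},
    {"dx": 0, "dy": 0, "dz": 0, "wx": 0, "wy": 0, "wz": 0, "gripper": 1},
    {"dx": 0, "dy": 0, "dz": 0, "wx": 0, "wy": 0, "wz": 0, "gripper": 1}
  ]
}}

```text
t: 6.4
position: [546.5, 132.3, 55.7]
tool_rot: [0.55, 3.092, 0.001]
contact_force: [-3.7, 3.4, 14.0]
opening: 49.4
gripper_force: 34.6
```

>>> {"name": "move_arm", "arguments": {
  "motion": [
    {"dx": 0, "dy": 0, "dz": -0.02, "wx": 0, "wy": 0, "wz": 0, "gripper": 1},
    {"dx": 0, "dy": 0, "dz": 0, "wx": 0, "wy": 0, "wz": 0, "gripper": 1},
    {"dx": 0, "dy": 0, "dz": 0, "wx": 0, "wy": 0, "wz": 0, "gripper": -1},
    {"dx": 0, "dy": 0, "dz": 0, "wx": 0, "wy": 0, "wz": 0, "gripper": -1},
    {"dx": 0, "dy": 0, "dz": 0, "wx": 0, "wy": 0, "wz": 0, "gripper": -1},
    {"dx": 0, "dy": 0, "dz": 0, "wx": 0, "wy": 0, "wz": 0, "gripper": -1},
    {"dx": 0, "dy": 0, "dz": 0, "wx": 0, "wy": 0, "wz": 0, "gripper": -1},
    {"dx": 0, "dy": 0, "dz": 0, "wx": 0, "wy": 0, "wz": 0, "gripper": -1}
  ]
}}

```text
t: 7.2
position: [546.2, 131.9, 55.8]
tool_rot: [0.55, 3.093, 0.0]
contact_force: [-0.7, -1.4, -0.8]
opening: 85.3
gripper_force: 0.0
```

Released. Next I'll retract upward and then back toward the start, to clear the view.

>>> {"name": "move_arm", "arguments": {
  "motion": [
    {"dx": 0, "dy": 0, "dz": -0.3, "wx": 0, "wy": 0, "wz": 0, "gripper": -1},
    {"dx": 0, "dy": 0, "dz": -0.6, "wx": 0, "wy": 0, "wz": 0, "gripper": -1},
    {"dx": 0, "dy": 0, "dz": -0.8, "wx": 0, "wy": 0, "wz": 0, "gripper": -1},
    {"dx": 0, "dy": 0, "dz": -0.8, "wx": 0, "wy": 0, "wz": 0, "gripper": -1},
    {"dx": 0.2, "dy": 0.7, "dz": -0.5, "wx": 0, "wy": 0, "wz": 0, "gripper": -1},
    {"dx": 0.3, "dy": 0.8, "dz": 0, "wx": 0, "wy": 0, "wz": 0, "gripper": -1},
    {"dx": 0.3, "dy": 0.8, "dz": 0, "wx": 0, "wy": 0, "wz": 0, "gripper": -1},
    {"dx": 0.3, "dy": 0.8, "dz": 0, "wx": 0, "wy": 0, "wz": 0, "gripper": -1},
    {"dx": 0.3, "dy": 0.8, "dz": 0, "wx": 0, "wy": 0, "wz": 0, "gripper": -1},
    {"dx": 0.3, "dy": 0.8, "dz": 0, "wx": 0, "wy": 0, "wz": 0, "gripper": -1},
    {"dx": 0, "dy": 0, "dz": 0, "wx": 0, "wy": 0, "wz": 0, "gripper": -1},
    {"dx": 0, "dy": 0, "dz": 0, "wx": 0, "wy": 0, "wz": 0, "gripper": -1}
  ]
}}

```text
t: 8.4
position: [546.8, 382.5, 205.3]
tool_rot: [-0.547, -3.093, 0.001]
contact_force: [0.2, -0.5, -0.2]
opening: 85.2
gripper_force: 0.0
```

Run:
```python
from h import *
s=grab('side');f=grab('top')
cv2.imwrite('pics/e.png',s['img'][:,:,::-1])
for c in blobs(f,(5,120,100),(25,255,255),60):
    r=cv2.minAreaRect(c)
    if max(r[1])<16: print(np.round(r[0]),ray(f,[r[0]],85)[0].round(1),ray(f,[r[0]],90)[0].round(1))
```

```text
[466. 205.] [ 479.2 -351.1   85. ] [ 478.9 -349.2   90. ]
[357. 188.] [ 524.7 -104.2   85. ] [ 524.1 -103.6   90. ]
[254. 180.] [549.3 129.9  85. ] [548.6 129.3  90. ]
```

View pics/e.png

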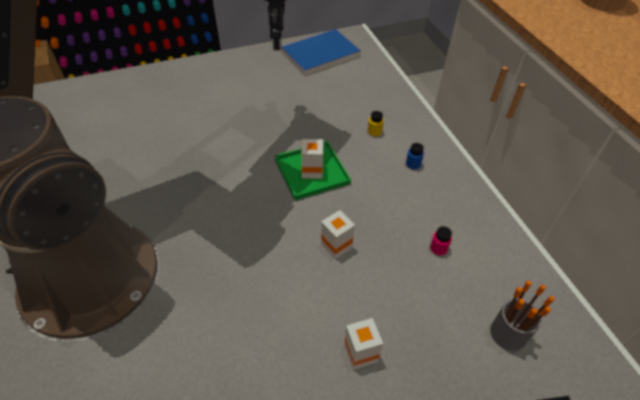

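The full carton stands upright in the tray at about px (312,160), within about 2 mm of the tray's centre. The other two are untouched at (338,232) and (364,343), so I'll hand in.

```bash
python3 -c "
from plant import robot
print(robot.close_job())"
```

```text
the job is handed in; nothing more can be done
None
```

The full carton (about 3.1–3.4 N on the wrist) stands upright about 2 mm from the tray's centre, the other two were left untouched on the counter without being weighed, and the job was handed in at about 8.5 s with no verdict shown.

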